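Walk the bench power supply home into its dock

TASK

The bench power supply is too wide to grip: keep it flat on the worktop, slide it into line with its steel dock and walk it in by pushing alternately on the two bare corners of the face towards the robot, until it is fully home, square against the stop rail with both stiff plungers pressed right in. Press it home gently without ramming it, do not push on its control panel, knobs or vented top cover, and leave the other things on the worktop where they are.

Things in the scene. Friction and masses are not known exactly. Their poses are not given: they have to be found in the camera images.
- supply: Grey bench power supply, a low box 120 (x) x 205 (y) x 56 mm high on four rubber feet near its corners. Weight about 0.85 kg; it and friction vary: pushing it takes 3 to 13 N. Origin: centre of its underside. +x points from the control face (x = -60 mm, towards the robot) to the dock. Its sides (y = +-102.5 mm) are bare metal and may be pushed. A push on one corner turns it and moves it forward.
- corner_left (a point): Middle of the bare metal strip at the left (+y) corner of the supply's control face, for pushing: 37 mm wide (supply y = 65 to 102 mm), z = 8 to 53 mm. The point is at supply x = -60, y = +84, z = 31 mm; axes as the supply's.
- corner_right (a point): The same strip at the right (-y) corner: the point is at supply x = -60, y = -84, z = 31 mm. Pushing either corner 34 mm forward turns the supply about 0.15 rad and moves its middle about 23 mm. The fingers may push the supply with at most 60 N, impacts included.
- panel: Black control panel of the supply, fixed to it, 130 mm wide, 40 mm high, standing 4 mm proud of the control face, with two knobs (y = +-42 mm) and a meter that stand out up to 18 mm. Not to be pushed (3 N). Origin: centre of the panel's back, in the plane of the control face, 31 mm above the worktop; axes as the supply's.
- cover: Thin vented aluminium cover on the supply's top, fixed to it, 104 x 188 x 3 mm. Not to be pressed or dragged (3 N). Origin: centre of its underside, 53 mm above the worktop; axes as the supply's.
- dock: Dark steel bracket screwed to the worktop: stop rail 40 mm high along its y, stop face at x = +60 mm; two cheeks 34 mm high, inner faces y = +-111.5 mm, from x = -22 mm to the rail, with flared ends out to x = -50, y = +-136 mm. Origin: on the worktop where the supply's origin stands when home; the supply enters along +x, axes parallel.
- plunger_left_seat (a point): Where the left plunger comes out of the stop face (dock x = 60, y = +80, z = 28 mm). The black plunger, 16 mm thick, stands out 3 to 8 mm, differently at each start. It yields stiffly at about 3 N, does not spring back, and ends flush with the rail, where the push is felt to go solid.
- plunger_right_seat (a point): The same for the right plunger (dock x = 60, y = -80, z = 28 mm).
- sanding_block: Black sanding block, 122 x 67 x 32 mm, left of the dock; bystander. Origin: centre of its underside.
- bit_case: Closed flat red drill case, 130 x 90 x 29 mm, right of the dock; bystander. Origin: centre of its underside.
- masking_tape: Roll of masking tape lying flat, 96 mm across, 25 mm high, left of the supply; bystander. Origin: centre of its underside.

How it is judged (in metres and radians):
At the end, for the whole second after the job is handed in: The supply stands flat and still between the cheeks of the dock, within 3 mm of touching the stop rail (both plungers pressed in), square to it within 0.025 rad (x of supply in the frame of dock above -0.003 m and y of supply in the frame of dock between -0.012 and 0.012 m and angle between the x axis of supply and the x axis of dock, either way round below 0.025 rad and height (world z) of supply below 0.004 m and angle between supply's own z axis and vertical below 0.03 rad and linear speed of supply below 0.01 m/s).
It fails at once if the control panel or a knob is pushed with more than 3 N (contact force between any of the fingers, the arm and panel above 3 N).
It fails at once if the top cover is pressed with more than 3 N (contact force between any of the fingers, the arm and cover above 3 N).
It fails at once if the supply is rammed, or pushed with more than 60 N (contact force between the fingers and supply above 60 N).
It fails at once if the supply is lifted or tipped (10 mm or 0.12 rad) (height (world z) of supply above 0.01 m or angle between supply's own z axis and vertical above 0.12 rad).
It fails at once if a bystander is moved by more than 15 mm (distance of any of sanding_block, bit_case, masking_tape from where it was at the start of the episode above 0.015 m).
It also fails if it takes over 72 s, if anything falls off the work surface, if the arm or the gripper's body presses on something with over 40 N, if the wrist force passes 120 N, or if a joint passes its speed limit or range.

ROBOT

A 6-joint arm with a two-finger parallel gripper is mounted at the origin on a cart in front of the work surface, level with it; the furniture and walls round the work are solid. World frame = base frame: x ahead of the robot, y to its left, z up, the work surface at z = 0. Lengths are in mm, angles in rad, forces in N, time in s.
With the tool pointing down it reaches from about 200 to 875 mm from the base axis. Payload 3.4 kg.
Tool frame: the origin (TCP) lies between the finger pads; the fingertips stand ahead of it and the grasp point (between the pads) lies 5 mm behind it (manip.tips_ahead is the z of the fingertips in the tool frame, in mm); z points along the fingers, y is the line along which they close (so a half turn about z gives the same grasp; the last joint's range is limited). The gripper opens to 94 mm and grips with 3 to 60 N. Pads are 16 mm wide; open, the fingers measure 119 mm over their backs; the gripper's body (75 mm by 177 mm) begins 78 mm behind the grasp point.
Start: joints at [0.994, 0.276, 1.505, -0, 1.361, -0.121], TCP at [253.127, 516.328, 180.793] pointing down, gripper open.
Joint ranges: [-2.89, 2.89], [-0.75, 2.08], [0.22, 2.7], [-1.18, 4.32], [0.11, 2.71], [-2.7, 2.7]. Speed limits (rad/s): [2.57, 2.57, 3.14, 3.14, 3.14, 3.14].

INTERFACE

Orientations are given as a unit quaternion [x, y, z, w].
In Python, from cell import manip, vision gives the robot as it stands.
- The arm moves only by the tool drive_tool, never from a script. Its argument "series" is a list of rows, each a list of 3 entries, a list of its own where there are three numbers: the shift along the world's x, y, z in m, then the turn, a rotation vector about the world's x, y, z in rad, then the opening, from 0 (shut) to 1 (fully open). A call has 1 to 20 rows; each row shifts and turns the commanded pose from where the row before left it; what a row does not reach is not made up. A row lasts 1/10 s, in which the tool goes at most 50 mm and 8.59 degrees, less where a joint would pass 70% of its speed; a pose out of reach is approached as far as the arm can. A call with a gripper value outside its range is refused whole. The fingers move at their own pace and stop on an object; "newtons" is the grip in N (left out, the last holds). Time passes only in rows, so rows that do not move let the fingers close. It gives the time, the measured TCP pose, the force, the opening and the grip force at its end, in the units of the state.
- manip.sense(): the state, without advancing time (a new reading comes with each control period).
- vision.read_camera(name): name is "scene" or "top" or "wrist"; returns a dict with "img" (400x640x3 uint8, blue, green, red), "fx", "fy", "cx", "cy" (pixels), "R" (3x3) and "t" (3): a world point X has camera coordinates R X + t. Camera axes: x right, y down, z forward; pixel columns grow to the right and rows downward; lengths in mm; the calibration is good to about 2 mm. A picture is of the moment at which its call begins. There is no depth.
- manip.sign_off(): hands the job in; it is judged then, once.
Trained networks look in a picture, given as the dict that the camera call returned (one of the last four; its "shot" number tells which), for a name from the list of things; names that differ only in an ending like _2 or _b are one class to them, and where a whole thing is asked for, a point or a joint stands for the part that bears it (a point fixed in the world has none). Each returns a list of dicts, best first, with "conf" (0 to 1); they miss things now and then, are a little off and sometimes report something else, mostly with a low value. They report only what shows in the picture. A call takes as long as a camera call.
- vision.find_in(target, picture): "extent" ([left, top, right, bottom] in pixels, round what is visible of it).
- vision.cut_out(target, picture): "pixels" (400x640 bool, what is visible of it) and "extent" ([left, top, right, bottom] in pixels, round what is visible of it).
The state is a dict: "time_s": time; "qpos": joint angles; "dq": joint speeds; "joint_efforts": joint torques, N m; "tcp_pos": TCP position; "ee_rot": TCP orientation; "ft_force": force on the tool from outside, world axes, zero at the start; "ft_torque": the same for the moment, N m; "gripper_width": finger opening in mm; "grasp_force": force on a finger pad.
Only numpy, scipy, OpenCV 4.12 (cv2) and the standard library are available. Lean on these libraries where they do the work, as an engineer would, in place of code of your own. Each camera call takes 0.05 s, during which the arm holds its last target. There are 200 camera calls.

## Working session

There is one attempt and no reset: what is moved stays moved. The work goes in short steps, Python scripts to look and compute and a tool call to move; the robot and the scene stay as the last step left them, time stands still between calls to the robot, and variables do not carry over. Pictures are saved under pics/ and viewed, at most 10 in all, crops included, and the job is handed in when it is done.

Besides the shell and the picture viewer there is one more tool, called as a command line: name --argument value ..., lists and objects as JSON in quotes. drive_tool: Moves the arm, as the interface text tells. Its arguments: {"type":"object","properties":{"series":{"type":"array","items":{"type":"array"}},"newtons":{"type":"number"}},"required":["series"]}

```bash
mkdir -p pics; cat > h.py <<'E'
import numpy as np, cv2
from cell import manip, vision
def ray(p,u,v,z):
    R=np.array(p["R"]);t=np.array(p["t"]).ravel();C=-R.T@t
    d=R.T@np.array([(u-p["cx"])/p["fx"],(v-p["cy"])/p["fy"],1]);s=(z-C[2])/d[2];return C+s*d
def proj(p,X):
    c=np.array(p["R"])@np.array(X,float)+np.array(p["t"]).ravel();return np.array([p["fx"]*c[0]/c[2]+p["cx"],p["fy"]*c[1]/c[2]+p["cy"]])
E
python3 - <<'E'
from h import *
s=manip.sense();print(s["time_s"],s["ee_rot"],s["ft_force"],manip.tips_ahead)
for n in ["top","scene"]:
    p=vision.read_camera(n);cv2.imwrite(f"pics/{n}0.png",p["img"])
    R=np.array(p["R"]);print(n,-R.T@np.array(p["t"]).ravel(),R[2])
    for o,z in [("supply",56),("cover",56),("panel",31),("dock",40),("sanding_block",32),("bit_case",29),("masking_tape",25)]:
        r=vision.cut_out(o,p)
        if r:
            m=r[0]["pixels"].astype(np.uint8);c=max(cv2.findContours(m,0,2)[0],key=cv2.contourArea)
            q=cv2.boxPoints(cv2.minAreaRect(np.array([ray(p,*x,z)[:2] for x in c[:,0].astype(float)],np.float32)))
            print(o,round(r[0]["conf"],2),np.round(r[0]["extent"]),q.round().tolist(),q.mean(0).round())
        else: print(o,None)
E
```

```text
0.0 [ 2.25891443e-01  9.74152034e-01 -8.80101523e-04 -3.09427600e-04] [-0.13984098 -0.37492462 -1.09716071] 14.0
top [ 449.06558659  -58.16987122 1150.39289403] [ 1.29651530e-01 -9.23448855e-04 -9.91559190e-01]
supply 0.92 [276. 204. 357. 258.] [[446.0, -164.0], [587.0, -167.0], [592.0, 40.0], [450.0, 43.0]] [519. -62.]
cover 0.67 [284. 209. 355. 248.] [[474.0, -158.0], [583.0, -158.0], [583.0, 31.0], [474.0, 31.0]] [528. -63.]
panel 0.56 [295. 250. 338. 254.] [[451.0, -5.0], [452.0, -124.0], [469.0, -124.0], [468.0, -4.0]] [460. -64.]
dock 0.61 [262. 150. 368. 199.] [[602.0, -206.0], [738.0, -209.0], [744.0, 89.0], [609.0, 91.0]] [673. -59.]
sanding_block 0.75 [228. 144. 258. 189.] [[639.0, 170.0], [649.0, 99.0], [774.0, 116.0], [764.0, 187.0]] [706. 143.]
bit_case 0.88 [373. 153. 412. 198.] [[604.0, -319.0], [735.0, -322.0], [737.0, -227.0], [606.0, -224.0]] [ 671. -273.]
masking_tape 0.93 [193. 210. 231. 246.] [[472.0, 226.0], [539.0, 159.0], [608.0, 227.0], [542.0, 294.0]] [540. 227.]
scene [ 184.20995828 -582.45940016  755.99178891] [ 0.41233078  0.54904931 -0.72699944]
supply 0.84 [260. 184. 353. 266.] [[440.0, -191.0], [588.0, -191.0], [589.0, 37.0], [441.0, 37.0]] [514. -77.]
cover 0.88 [263. 183. 342. 248.] [[478.0, -160.0], [583.0, -160.0], [583.0, 32.0], [478.0, 32.0]] [530. -64.]
panel 0.78 [262. 210. 295. 254.] [[451.0, -132.0], [478.0, -132.0], [479.0, 14.0], [452.0, 15.0]] [465. -59.]
dock 0.7 [301. 147. 410. 250.] [[590.0, -226.0], [737.0, -228.0], [742.0, 87.0], [594.0, 89.0]] [666. -69.]
sanding_block 0.86 [292. 133. 336. 166.] [[625.0, 165.0], [637.0, 76.0], [778.0, 94.0], [766.0, 183.0]] [701. 129.]
bit_case 0.69 [379. 225. 445. 284.] [[593.0, -237.0], [598.0, -334.0], [742.0, -326.0], [737.0, -230.0]] [ 668. -282.]
masking_tape 0.64 [232. 140. 264. 174.] [[472.0, 175.0], [562.0, 144.0], [601.0, 258.0], [512.0, 289.0]] [537. 216.]
```

```bash
python3 - <<'E'
import cv2
a=cv2.imread("pics/top0.png")[120:280,210:410];b=cv2.imread("pics/scene0.png")[130:290,230:430]
cv2.imwrite("pics/a1.png",cv2.resize(a,(800,600)[:1]+(640-40,),interpolation=cv2.INTER_CUBIC)[:600]);cv2.imwrite("pics/b1.png",cv2.resize(b,(750,600),interpolation=cv2.INTER_CUBIC))
E
```

```text
(no output)
```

View pics/a1.png

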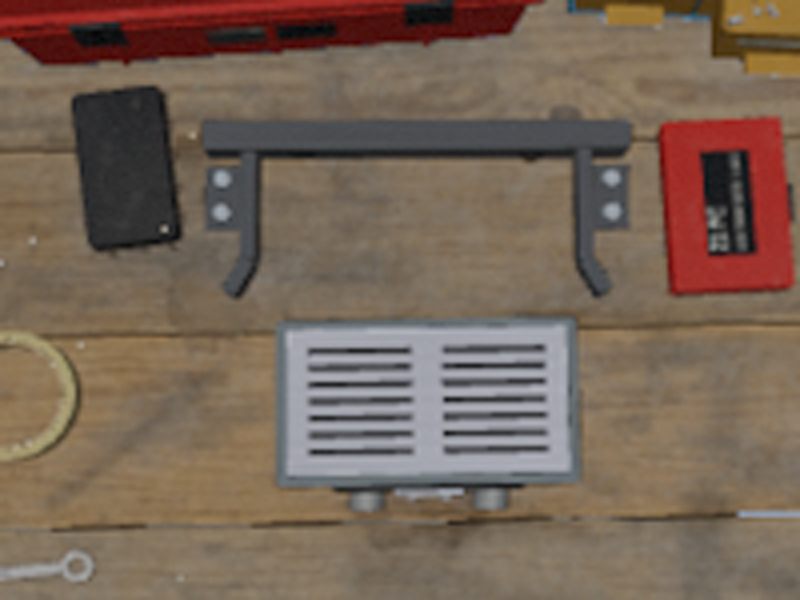

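View pics/b1.png

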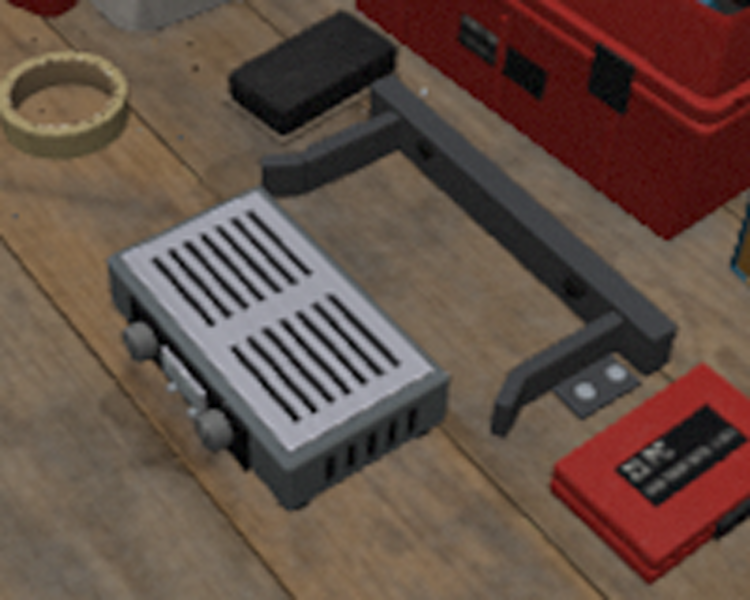

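The supply stands before the dock (top view px 279–355 × 205–250), nearly square and a little to the right of the dock's middle. The dock's inner cheeks are at u≈274.5 and 354. I'll compute the offsets from these edges.

```bash
python3 - <<'E'
from h import *
p=vision.read_camera("top");q=lambda x,y,z:ray(p,210+x/4,120+y/3.75,z)[:2].round(1)
print("supply",[q(*c,54) for c in [(278,322),(577,320),(580,484),(277,486)]])
print("cheeks",q(258,210,34),q(576,210,34),"rail",q(203,155,40),q(630,150,40),"flare tips",q(230,297,34),q(605,295,34), "railbase",q(300,157,40),q(540,157,40))
g=cv2.resize(p["img"][140:260,255:375],None,fx=5,fy=5,interpolation=cv2.INTER_CUBIC)
cv2.imwrite("pics/c1.png",g)
E
```

```text
supply [array([586.9,  37.3]), array([ 584.1, -164.8]), array([ 466.6, -162.9]), array([469.4,  39.1])]
cheeks [673.4  52.2] [ 668.7 -168.8] rail [714.5  89.4] [ 711.9 -207.2] flare tips [608.7  72. ] [ 604.7 -186.7] railbase [711.6  22.1] [ 708.  -144.6]
```

View pics/c1.png

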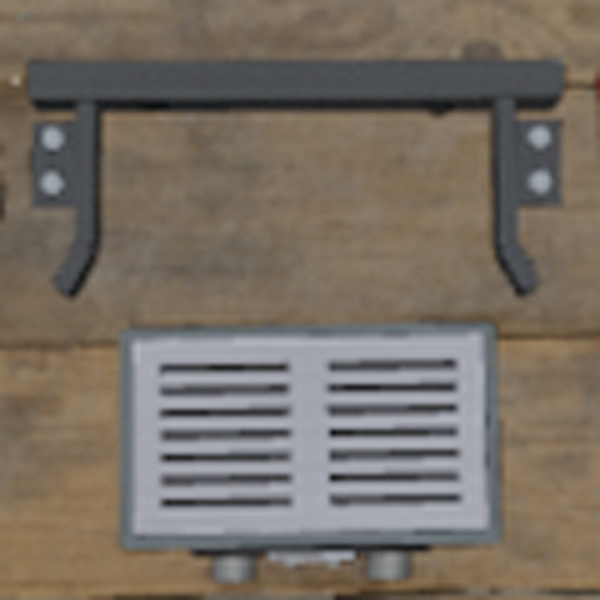

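The supply is at about (526, -63) mm, the dock origin at about (651, -58), and both are yawed about -0.014. In the dock's frame the supply sits about 7 mm to the right. I'll push it left on its right side first, so I'm moving there now.

drive_tool --series '[[[0.015,-0.041,0],[0,0,0.0245],0],[[0.015,-0.041,0],[0,0,0.0245],0],[[0.015,-0.041,0],[0,0,0.0245],0],[[0.015,-0.041,0],[0,0,0.0245],0],[[0.015,-0.041,0],[0,0,0.0245],0],[[0.015,-0.041,0],[0,0,0.0245],0],[[0.015,-0.041,0],[0,0,0.0245],0],[[0.015,-0.041,0],[0,0,0.0245],0],[[0.015,-0.041,0],[0,0,0.0245],0],[[0.015,-0.041,0],[0,0,0.0245],0],[[0.015,-0.041,0],[0,0,0.0245],0],[[0.015,-0.041,0],[0,0,0.0245],0],[[0.015,-0.041,0],[0,0,0.0245],0],[[0.015,-0.041,0],[0,0,0.0245],0],[[0.015,-0.041,0],[0,0,0.0245],0],[[0.015,-0.041,0],[0,0,0.0245],0],[[0.015,-0.041,0],[0,0,0.0245],0],[[0.015,-0.041,0],[0,0,0.0245],0],[[0,0,0],[0,0,0],0],[[0,0,0],[0,0,0],0]]' --newtons 40

```text
time_s: 2.85
tcp_pos: [522.9, -222.2, 180.2]
ee_rot: [0.008, 1.0, 0.001, -0.001]
ft_force: [0.2, 0.3, -0.8]
gripper_width: 0.2
grasp_force: 0.0
```

drive_tool --series '[[[0.0005,0,-0.04],[0,0,0],0],[[0.0005,0,-0.04],[0,0,0],0],[[0.0005,0,-0.04],[0,0,0],0],[[0.0005,0.005,-0.032],[0,0,0],0],[[0,0.01,0],[0,0,0],0],[[0,0.01,0],[0,0,0],0],[[0,0.005,0],[0,0,0],0],[[0,0.002,0],[0,0,0],0],[[0,0.002,0],[0,0,0],0],[[0,0.002,0],[0,0,0],0],[[0,0,0],[0,0,0],0]]'

```text
time_s: 3.95
tcp_pos: [525.3, -185.7, 29.3]
ee_rot: [0.007, 1.0, -0.0, 0.0]
ft_force: [-0.3, 0.1, -0.1]
gripper_width: 0.4
grasp_force: 0.0
```

```bash
python3 - <<'E'
from h import *
s=manip.sense();print(s["tcp_pos"],s["ft_force"])
p=vision.read_camera("top")
cv2.imwrite("pics/d1.png",cv2.resize(p["img"][140:260,255:405],None,fx=5,fy=5,interpolation=cv2.INTER_CUBIC))
E
```

```text
[ 525.34837813 -185.74790158   29.28375919] [-0.30376231  0.05042607 -0.07817409]
```

View pics/d1.png

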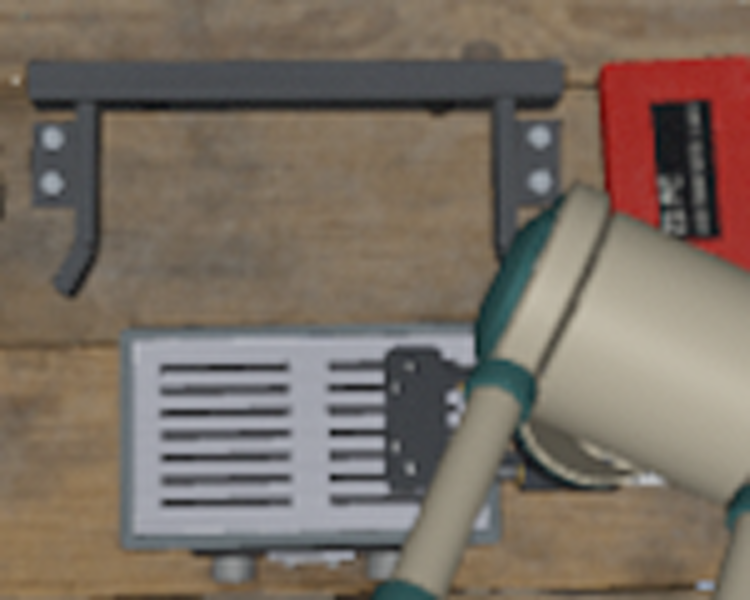

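The supply has not moved (left edge still at crop x≈123), and there is no contact yet. I'll creep on.

drive_tool --series '[[[0,0.002,-0.002],[0,0,0],0],[[0,0.002,0],[0,0,0],0],[[0,0.002,0],[0,0,0],0],[[0,0.001,0],[0,0,0],0],[[0,0.001,0],[0,0,0],0],[[0,0,0],[0,0,0],0]]'

```text
time_s: 4.6
tcp_pos: [525.1, -177.5, 26.8]
ee_rot: [0.007, 1.0, 0.0, -0.0]
ft_force: [0.4, 0.4, -0.2]
gripper_width: 0.7
grasp_force: 0.0
```

drive_tool --series '[[[0,0.001,0],[0,0,0],0],[[0,0.001,0],[0,0,0],0],[[0,0.001,0],[0,0,0],0],[[0,0.001,0],[0,0,0],0],[[0,0,0],[0,0,0],0]]'

```text
time_s: 5.1
tcp_pos: [525.1, -173.5, 26.8]
ee_rot: [0.007, 1.0, 0.0, 0.0]
ft_force: [0.4, -0.9, -0.3]
gripper_width: 0.7
grasp_force: 0.0
```

drive_tool --series '[[[0,0.001,0],[0,0,0],0],[[0,0.001,0],[0,0,0],0],[[0,0,0],[0,0,0],0]]'

```text
time_s: 5.4
tcp_pos: [525.1, -171.5, 26.8]
ee_rot: [0.007, 1.0, 0.0, -0.0]
ft_force: [-0.3, -0.5, -0.5]
gripper_width: 0.3
grasp_force: 0.0
```

drive_tool --series '[[[0,0.001,0],[0,0,0],0],[[0,0.001,0],[0,0,0],0],[[0,0.001,0],[0,0,0],0],[[0,0,0],[0,0,0],0]]'

```text
time_s: 5.8
tcp_pos: [525.2, -168.9, 26.9]
ee_rot: [0.007, 1.0, -0.0, 0.0]
ft_force: [0.2, -1.1, 0.4]
gripper_width: 0.6
grasp_force: 0.4
```

drive_tool --series '[[[0,0.001,0],[0,0,0],0],[[0,0.001,0],[0,0,0],0],[[0,0.001,0],[0,0,0],0]]'

```text
time_s: 6.1
tcp_pos: [525.6, -166.8, 27.1]
ee_rot: [0.007, 1.0, -0.001, 0.001]
ft_force: [-0.7, -4.5, 1.1]
gripper_width: 0.7
grasp_force: 1.8
```

```bash
python3 - <<'E'
from h import *
p=vision.read_camera("top")
cv2.imwrite("pics/d2.png",cv2.resize(p["img"][140:260,255:405],None,fx=5,fy=5,interpolation=cv2.INTER_CUBIC))
a=cv2.imread("pics/top0.png");b=p["img"]
# horizontal shift of left edge patch
t=a[215:240,272:300];r=cv2.matchTemplate(cv2.resize(b[205:250,262:310],None,fx=8,fy=8,interpolation=2),cv2.resize(t,None,fx=8,fy=8,interpolation=2),5)
l=cv2.minMaxLoc(r);print(l[1],l[3][0]/8-10,l[3][1]/8-10)
E
```

```text
0.9810537099838257 -0.625 0.0
```

In contact (4.5 N) and just starting to slide. I'll push about 6 mm more.

drive_tool --series '[[[0,0.001,0],[0,0,0],0],[[0,0.001,0],[0,0,0],0],[[0,0.001,0],[0,0,0],0],[[0,0.001,0],[0,0,0],0],[[0,0.001,0],[0,0,0],0],[[0,0.001,0],[0,0,0],0],[[0,0,0],[0,0,0],0]]'

```text
time_s: 6.85
tcp_pos: [525.4, -159.7, 27.0]
ee_rot: [0.007, 1.0, -0.0, 0.0]
ft_force: [-0.2, -5.3, 1.9]
gripper_width: 0.3
grasp_force: 2.4
```

```bash
cat >> h.py <<'E'
def shift(a,b,w,m=10):
    "pixel shift of window w=(u0,v0,u1,v1) from image a to b"
    u0,v0,u1,v1=w;k=8
    r=cv2.matchTemplate(cv2.resize(b[v0-m:v1+m,u0-m:u1+m],None,fx=k,fy=k,interpolation=2),cv2.resize(a[v0:v1,u0:u1],None,fx=k,fy=k,interpolation=2),5)
    l=cv2.minMaxLoc(r);return l[3][0]/k-m,l[3][1]/k-m,round(l[1],3)
E
python3 - <<'E'
from h import *
p=vision.read_camera("top");a=cv2.imread("pics/top0.png")
print(shift(a,p["img"],(272,205,300,225)),shift(a,p["img"],(272,230,300,252)))
E
```

```text
(-3.25, 0.0, 0.982) (-3.25, -0.125, 0.981)
```

The supply slid about 9 mm left without turning, so it is now lined up. Next I'll back off and go round to the right corner.

drive_tool --series '[[[0,-0.01,0],[0,0,0],0],[[0,-0.025,0],[0,0,0],0],[[-0.03,0,0],[0,0,0],0],[[-0.03,0,0],[0,0,0],0],[[-0.028,0,0],[0,0,0],0],[[0,0.026,0],[0,0,0],0],[[0,0.026,0],[0,0,0],0],[[0.006,0,0],[0,0,0],0],[[0,0,0],[0,0,0],0]]'

```text
time_s: 7.8
tcp_pos: [443.8, -142.2, 26.7]
ee_rot: [0.007, 1.0, 0.0, 0.0]
ft_force: [0.6, -0.5, -0.3]
gripper_width: 0.1
grasp_force: 0.0
```

drive_tool --series '[[[0.004,0,0],[0,0,0],0],[[0.004,0,0],[0,0,0],0],[[0.003,0,0],[0,0,0],0],[[0.002,0,0],[0,0,0],0],[[0.002,0,0],[0,0,0],0],[[0.002,0,0],[0,0,0],0],[[0.003,0,0],[0,0,0],0],[[0.003,0,0],[0,0,0],0],[[0.003,0,0],[0,0,0],0],[[0.003,0,0],[0,0,0],0]]'

```text
time_s: 8.8
tcp_pos: [471.7, -142.7, 26.6]
ee_rot: [0.007, 1.0, 0.0, -0.001]
ft_force: [-3.9, -2.0, 0.1]
gripper_width: 0.7
grasp_force: 1.8
```

```bash
python3 - <<'E'
from h import *
p=vision.read_camera("top");cv2.imwrite("pics/top_e.png",p["img"]);a=cv2.imread("pics/top0.png")
print(shift(a,p["img"],(272,200,300,220),14),shift(a,p["img"],(272,235,300,255),14),shift(a,p["img"],(345,200,362,214),14))
E
```

```text
(-4.875, -1.375, 0.935) (-3.5, -1.625, 0.925) (-5.5, -4.0, 0.804)
```

Works at about 4 N. I'll back off, cross to the left corner and take a registered pose on the way.

drive_tool --series '[[[-0.02,0,0],[0,0,0],0],[[-0.03,0,0],[0,0,0],0],[[0,0.035,0],[0,0,0],0],[[0,0.035,0],[0,0,0],0],[[0,0.035,0],[0,0,0],0],[[0,0.035,0],[0,0,0],0],[[0,0.038,0],[0,0,0],0],[[0,0,0],[0,0,0],0]]'

```text
time_s: 9.65
tcp_pos: [423.4, 39.4, 27.2]
ee_rot: [0.005, 1.0, 0.001, 0.002]
ft_force: [0.6, -0.8, 0.7]
gripper_width: 0.8
grasp_force: 0.0
```

```bash
cat >> h.py <<'E'
def rect(p,img,z=55,x0=400,y0=-230,w=340,h=340):
    "rectify to plane z, 1 mm/px: col = y-y0, row = x-x0"
    W=[(x0,y0),(x0,y0+h),(x0+w,y0),(x0+w,y0+h)]
    src=np.float32([proj(p,(*c,z)) for c in W]);dst=np.float32([(y-y0,x-x0) for x,y in W])
    return cv2.cvtColor(cv2.warpPerspective(img,cv2.getPerspectiveTransform(src,dst),(h,w),flags=2),6).astype(np.float32)
def pose(p,guess):
    "supply pose (x,y,yaw) by ECC against the first top picture; guess likewise"
    c0=np.array([526.,-63.]);y0=-0.014
    a=rect(p,cv2.imread("pics/top0.png"));b=rect(p,p["img"])
    t=np.array([-63+230,526-400.])  # col,row of start centre
    tmpl=a[126-62:126+62,167-106:167+106].copy()
    d=-(guess[2]-y0); R=np.array([[np.cos(d),-np.sin(d)],[np.sin(d),np.cos(d)]])
    c=np.array([106,62.]);g=np.array([guess[1]+230,guess[0]-400])
    M=np.hstack([R,(g-R@c)[:,None]]).astype(np.float32)
    s,M=cv2.findTransformECC(tmpl,b,M,cv2.MOTION_EUCLIDEAN,(3,200,1e-6),None,5)
    q=M@np.array([106,62,1.]);return q[1]+400,q[0]-230,y0-np.arctan2(M[1,0],M[0,0]),s
def dockframe(x,y,w,D=(651.,-58.,-0.014)):
    c,s=np.cos(D[2]),np.sin(D[2]);dx,dy=x-D[0],y-D[1];return np.round([c*dx+s*dy,-s*dx+c*dy,(w-D[2])*1000],1)
def corners(x,y,w,e=88):
    c,s=np.cos(w),np.sin(w);return [(round(x-60*c-k*s,1),round(y-60*s+k*c,1)) for k in(e,-e)]
E
python3 - <<'E'
from h import *
p=vision.read_camera("top");cv2.imwrite("pics/top_f.png",p["img"])
r=pose(p,(534,-53,0.035));print(np.round(r,3),dockframe(*r[:3]),corners(*r[:3]),manip.sense()["tcp_pos"])
E
```

```text
[ 5.33878e+02 -5.15600e+01  3.70000e-02  9.72000e-01] [-117.2    4.8   51. ] [(np.float64(470.7), np.float64(34.2)), (np.float64(477.2), np.float64(-141.7))] [423.55553498  37.48672973  27.13896818]
```

drive_tool --series '[[[0.015,-0.002,0],[0,0,0],0],[[0.012,0,0],[0,0,0],0],[[0.006,0,0],[0,0,0],0],[[0.003,0,0],[0,0,0],0],[[0.002,0,0],[0,0,0],0],[[0.002,0,0],[0,0,0],0],[[0.002,0,0],[0,0,0],0],[[0.003,0,0],[0,0,0],0],[[0.003,0,0],[0,0,0],0],[[0.003,0,0],[0,0,0],0],[[0.003,0,0],[0,0,0],0],[[0.003,0,0],[0,0,0],0],[[0.003,0,0],[0,0,0],0],[[0.004,0,0],[0,0,0],0]]'

```text
time_s: 11.1
tcp_pos: [484.3, 34.0, 26.4]
ee_rot: [0.007, 1.0, 0.001, -0.002]
ft_force: [-4.5, 2.3, 2.2]
gripper_width: 0.6
grasp_force: 2.1
```

drive_tool --series '[[[-0.02,0,0],[0,0,0],0],[[-0.035,0,0],[0,0,0],0],[[0,-0.035,0],[0,0,0],0],[[0,-0.035,0],[0,0,0],0],[[0,-0.035,0],[0,0,0],0],[[0,-0.035,0],[0,0,0],0],[[0,-0.036,0],[0,0,0],0],[[0,0,0],[0,0,0],0]]'

```text
time_s: 11.9
tcp_pos: [434.3, -148.0, 27.5]
ee_rot: [0.009, 1.0, -0.002, 0.003]
ft_force: [0.2, 1.0, 0.6]
gripper_width: 0.5
grasp_force: 0.0
```

```bash
python3 - <<'E'
from h import *
p=vision.read_camera("top")
r=pose(p,(551,-51,-0.06));print(np.round(r,3),dockframe(*r[:3]),corners(*r[:3]),manip.sense()["tcp_pos"])
E
```

```text
[ 5.3488e+02 -5.5556e+01 -5.4000e-02  4.8400e-01] [-116.1    0.8  -39.7] [(np.float64(479.7), np.float64(35.5)), (np.float64(470.2), np.float64(-140.2))] [ 433.10565348 -145.40931802   27.16859545]
```

```bash
cat >> h.py <<'E'
def best(p,g):
    "best of several starts round guess g"
    o=[]
    for dx in(-8,0,8):
        for dw in(-.04,0,.04):
            try:o.append(pose(p,(g[0]+dx,g[1],g[2]+dw)))
            except cv2.error:pass
    r=max(o,key=lambda q:q[3]);print(np.round(r,3),dockframe(*r[:3]),corners(*r[:3]),manip.sense()["tcp_pos"].round(1));return r
E
python3 - <<'E'
from h import *
best(vision.read_camera("top"),(547,-51,-0.04))
E
```

```text
[ 5.46878e+02 -5.57410e+01 -5.40000e-02  9.11000e-01] [-104.1    0.8  -39.8] [(np.float64(491.7), np.float64(35.4)), (np.float64(482.2), np.float64(-140.4))] [ 432.2 -143.7   26.9]
```

drive_tool --series '[[[0.02,0.002,0],[0,0,0],0],[[0.014,0,0],[0,0,0],0],[[0.006,0,0],[0,0,0],0],[[0.003,0,0],[0,0,0],0],[[0.003,0,0],[0,0,0],0],[[0.003,0,0],[0,0,0],0],[[0.003,0,0],[0,0,0],0],[[0.003,0,0],[0,0,0],0],[[0.003,0,0],[0,0,0],0],[[0.003,0,0],[0,0,0],0],[[0.003,0,0],[0,0,0],0],[[0.003,0,0],[0,0,0],0],[[0.003,0,0],[0,0,0],0],[[0.003,0,0],[0,0,0],0]]'

```text
time_s: 13.4
tcp_pos: [504.5, -140.6, 26.7]
ee_rot: [0.007, 1.0, 0.0, 0.0]
ft_force: [-2.5, -0.9, -0.2]
gripper_width: 0.4
grasp_force: 1.4
```

drive_tool --series '[[[-0.02,0,0],[0,0,0],0],[[-0.035,0,0],[0,0,0],0],[[0,0.035,0],[0,0,0],0],[[0,0.035,0],[0,0,0],0],[[0,0.035,0],[0,0,0],0],[[0,0.035,0],[0,0,0],0],[[0,0.036,0],[0,0,0],0],[[0,0,0],[0,0,0],0]]'

```text
time_s: 14.2
tcp_pos: [450.8, 39.2, 27.4]
ee_rot: [0.006, 1.0, 0.001, 0.002]
ft_force: [-0.7, -0.6, 0.1]
gripper_width: 0.8
grasp_force: 0.0
```

```bash
python3 - <<'E'
from h import *
best(vision.read_camera("top"),(562,-53,0.05))
E
```

```text
[ 5.63992e+02 -5.03120e+01  6.30000e-02  9.66000e-01] [-87.1   6.5  76.8] [(np.float64(498.6), np.float64(33.8)), (np.float64(509.6), np.float64(-141.9))] [450.8  37.4  27.3]
```

drive_tool --series '[[[0.018,-0.002,0],[0,0,0],0],[[0.012,0,0],[0,0,0],0],[[0.006,0,0],[0,0,0],0],[[0.003,0,0],[0,0,0],0],[[0.003,0,0],[0,0,0],0],[[0.003,0,0],[0,0,0],0],[[0.003,0,0],[0,0,0],0],[[0.003,0,0],[0,0,0],0],[[0.003,0,0],[0,0,0],0],[[0.003,0,0],[0,0,0],0],[[0.003,0,0],[0,0,0],0],[[0.003,0,0],[0,0,0],0],[[0.003,0,0],[0,0,0],0],[[0.003,0,0],[0,0,0],0],[[0.003,0,0],[0,0,0],0]]'

```text
time_s: 15.75
tcp_pos: [521.5, 33.3, 26.7]
ee_rot: [0.007, 1.0, 0.0, 0.0]
ft_force: [-1.9, 1.5, -1.6]
gripper_width: 0.3
grasp_force: 1.1
```

drive_tool --series '[[[-0.02,0,0],[0,0,0],0],[[-0.035,0,0],[0,0,0],0],[[0,-0.035,0],[0,0,0],0],[[0,-0.035,0],[0,0,0],0],[[0,-0.035,0],[0,0,0],0],[[0,-0.035,0],[0,0,0],0],[[0,-0.035,0],[0,0,0],0],[[0,0,0],[0,0,0],0]]'

```text
time_s: 16.55
tcp_pos: [469.5, -147.2, 27.9]
ee_rot: [0.009, 1.0, -0.002, 0.003]
ft_force: [0.5, 0.8, -0.7]
gripper_width: 0.2
grasp_force: 0.0
```

```bash
python3 - <<'E'
from h import *
best(vision.read_camera("top"),(583,-53,-0.05))
E
```

```text
[ 5.82833e+02 -5.67460e+01 -6.30000e-02  8.71000e-01] [-68.2   0.3 -49.2] [(np.float64(528.5), np.float64(34.9)), (np.float64(517.4), np.float64(-140.8))] [ 468.4 -144.7   27.5]
```

drive_tool --series '[[[0.02,0.002,0],[0,0,0],0],[[0.014,0,0],[0,0,0],0],[[0.005,0,0],[0,0,0],0],[[0.003,0,0],[0,0,0],0],[[0.003,0,0],[0,0,0],0],[[0.003,0,0],[0,0,0],0],[[0.003,0,0],[0,0,0],0],[[0.003,0,0],[0,0,0],0],[[0.003,0,0],[0,0,0],0],[[0.003,0,0],[0,0,0],0],[[0.003,0,0],[0,0,0],0]]'

```text
time_s: 17.7
tcp_pos: [529.2, -139.8, 26.6]
ee_rot: [0.007, 1.0, 0.0, -0.0]
ft_force: [-2.1, -0.7, 0.8]
gripper_width: 0.4
grasp_force: 1.6
```

drive_tool --series '[[[-0.02,0,0],[0,0,0],0],[[-0.035,0,0],[0,0,0],0],[[0,0.035,0],[0,0,0],0],[[0,0.035,0],[0,0,0],0],[[0,0.035,0],[0,0,0],0],[[0,0.035,0],[0,0,0],0],[[0,0.036,0],[0,0,0],0],[[0,0,0],[0,0,0],0]]'

```text
time_s: 18.5
tcp_pos: [475.9, 40.4, 27.3]
ee_rot: [0.006, 1.0, 0.001, 0.002]
ft_force: [-0.6, -0.4, 0.2]
gripper_width: 0.5
grasp_force: 0.0
```

```bash
python3 - <<'E'
from h import *
best(vision.read_camera("top"),(597,-53,0.03))
E
```

```text
[ 5.93614e+02 -5.37100e+01  8.00000e-03  9.50000e-01] [-57.4   3.5  21.9] [(np.float64(532.9), np.float64(33.8)), (np.float64(534.3), np.float64(-142.2))] [475.9  38.5  27.2]
```

Left: contact expected at TCP≈525. I'll push about 18 mm to 543.

drive_tool --series '[[[0.02,-0.003,0],[0,0,0],0],[[0.02,0,0],[0,0,0],0],[[0.006,0,0],[0,0,0],0],[[0.003,0,0],[0,0,0],0],[[0.003,0,0],[0,0,0],0],[[0.003,0,0],[0,0,0],0],[[0.003,0,0],[0,0,0],0],[[0.003,0,0],[0,0,0],0],[[0.003,0,0],[0,0,0],0],[[0.003,0,0],[0,0,0],0]]'

```text
time_s: 19.55
tcp_pos: [541.1, 33.7, 26.6]
ee_rot: [0.007, 1.0, 0.0, -0.0]
ft_force: [-2.9, 0.9, 0.0]
gripper_width: -0.0
grasp_force: 1.5
```

drive_tool --series '[[[-0.02,0,0],[0,0,0],0],[[-0.035,0,0],[0,0,0],0],[[0,-0.035,0],[0,0,0],0],[[0,-0.035,0],[0,0,0],0],[[0,-0.035,0],[0,0,0],0],[[0,-0.035,0],[0,0,0],0],[[0,-0.035,0],[0,0,0],0],[[0,0,0],[0,0,0],0]]'

```text
time_s: 20.35
tcp_pos: [489.7, -147.2, 27.6]
ee_rot: [0.009, 1.0, -0.002, 0.003]
ft_force: [0.1, -0.3, 0.0]
gripper_width: 0.9
grasp_force: 0.0
```

```bash
python3 - <<'E'
from h import *
best(vision.read_camera("top"),(604,-55,-0.05))
E
```

```text
[ 6.03015e+02 -5.60210e+01 -5.80000e-02  8.44000e-01] [-48.    1.3 -44.4] [(np.float64(548.3), np.float64(35.3)), (np.float64(538.0), np.float64(-140.4))] [ 488.6 -144.7   27.3]
```

Right: contact at about 530. I'll push to 550.

drive_tool --series '[[[0.02,0.003,0],[0,0,0],0],[[0.015,0,0],[0,0,0],0],[[0.005,0,0],[0,0,0],0],[[0.003,0,0],[0,0,0],0],[[0.003,0,0],[0,0,0],0],[[0.003,0,0],[0,0,0],0],[[0.003,0,0],[0,0,0],0],[[0.003,0,0],[0,0,0],0],[[0.003,0,0],[0,0,0],0],[[0.003,0,0],[0,0,0],0],[[0.003,0,0],[0,0,0],0]]'

```text
time_s: 21.5
tcp_pos: [550.1, -138.9, 26.7]
ee_rot: [0.007, 1.0, -0.0, -0.0]
ft_force: [-3.4, -0.9, 0.6]
gripper_width: 1.0
grasp_force: 1.7
```

drive_tool --series '[[[-0.02,0,0],[0,0,0],0],[[-0.035,0,0],[0,0,0],0],[[0,0.035,0],[0,0,0],0],[[0,0.035,0],[0,0,0],0],[[0,0.035,0],[0,0,0],0],[[0,0.035,0],[0,0,0],0],[[0,0.036,0],[0,0,0],0],[[0,0,0],[0,0,0],0]]'

```text
time_s: 22.3
tcp_pos: [496.9, 41.5, 27.2]
ee_rot: [0.006, 1.0, 0.001, 0.002]
ft_force: [-0.1, 0.1, 0.6]
gripper_width: 0.2
grasp_force: 0.0
```

```bash
python3 - <<'E'
from h import *
best(vision.read_camera("top"),(615,-55,0.03))
E
```

```text
[ 6.14035e+02 -5.34440e+01  1.50000e-02  9.13000e-01] [-37.   4.  29.] [(np.float64(552.7), np.float64(33.6)), (np.float64(555.4), np.float64(-142.3))] [497.   39.5  27.2]
```

Left: contact at about 545. I'll push to 562.

drive_tool --series '[[[0.02,-0.004,0],[0,0,0],0],[[0.02,0,0],[0,0,0],0],[[0.005,0,0],[0,0,0],0],[[0.003,0,0],[0,0,0],0],[[0.003,0,0],[0,0,0],0],[[0.003,0,0],[0,0,0],0],[[0.003,0,0],[0,0,0],0],[[0.003,0,0],[0,0,0],0],[[0.003,0,0],[0,0,0],0],[[0.002,0,0],[0,0,0],0]]'

```text
time_s: 23.35
tcp_pos: [560.3, 33.6, 26.6]
ee_rot: [0.007, 1.0, 0.0, 0.0]
ft_force: [-3.7, 1.0, -0.8]
gripper_width: 0.4
grasp_force: 1.4
```

drive_tool --series '[[[-0.02,0,0],[0,0,0],0],[[-0.035,0,0],[0,0,0],0],[[0,-0.035,0],[0,0,0],0],[[0,-0.035,0],[0,0,0],0],[[0,-0.035,0],[0,0,0],0],[[0,-0.035,0],[0,0,0],0],[[0,-0.035,0],[0,0,0],0],[[0,0,0],[0,0,0],0]]'

```text
time_s: 24.15
tcp_pos: [508.5, -147.1, 27.6]
ee_rot: [0.009, 1.0, -0.002, 0.003]
ft_force: [0.2, 0.9, 0.4]
gripper_width: 0.1
grasp_force: 0.0
```

```bash
python3 - <<'E'
from h import *
best(vision.read_camera("top"),(624,-55,-0.05))
E
```

```text
[ 6.2295e+02 -5.5296e+01 -4.8000e-02  8.1100e-01] [-28.1   2.3 -34.3] [(np.float64(567.3), np.float64(35.5)), (np.float64(558.8), np.float64(-140.3))] [ 507.5 -144.7   27.3]
```

drive_tool --series '[[[0.02,0.003,0],[0,0,0],0],[[0.017,0,0],[0,0,0],0],[[0.005,0,0],[0,0,0],0],[[0.003,0,0],[0,0,0],0],[[0.003,0,0],[0,0,0],0],[[0.003,0,0],[0,0,0],0],[[0.003,0,0],[0,0,0],0],[[0.003,0,0],[0,0,0],0],[[0.003,0,0],[0,0,0],0],[[0.002,0,0],[0,0,0],0]]'

```text
time_s: 25.2
tcp_pos: [567.0, -138.9, 26.7]
ee_rot: [0.007, 1.0, -0.0, -0.0]
ft_force: [-3.2, -1.2, 0.5]
gripper_width: 0.3
grasp_force: 1.8
```

drive_tool --series '[[[-0.02,0,0],[0,0,0],0],[[-0.035,0,0],[0,0,0],0],[[0,0.035,0],[0,0,0],0],[[0,0.035,0],[0,0,0],0],[[0,0.035,0],[0,0,0],0],[[0,0.035,0],[0,0,0],0],[[0,0.034,0],[0,0,0],0],[[0,0,0],[0,0,0],0]]'

```text
time_s: 26.0
tcp_pos: [513.8, 39.3, 27.2]
ee_rot: [0.006, 1.0, 0.001, 0.002]
ft_force: [-0.4, -0.6, 0.2]
gripper_width: 0.6
grasp_force: 0.0
```

```bash
python3 - <<'E'
from h import *
best(vision.read_camera("top"),(633,-55,0.01))
E
```

```text
[ 6.31227e+02 -5.40460e+01  8.00000e-03  8.82000e-01] [-19.8   3.7  22.5] [(np.float64(570.5), np.float64(33.4)), (np.float64(572.0), np.float64(-142.6))] [513.8  37.4  27.2]
```

drive_tool --series '[[[0.02,-0.004,0],[0,0,0],0],[[0.02,0,0],[0,0,0],0],[[0.006,0,0],[0,0,0],0],[[0.003,0,0],[0,0,0],0],[[0.003,0,0],[0,0,0],0],[[0.003,0,0],[0,0,0],0],[[0.003,0,0],[0,0,0],0],[[0.003,0,0],[0,0,0],0]]'

```text
time_s: 26.85
tcp_pos: [571.2, 31.9, 26.5]
ee_rot: [0.007, 1.0, 0.001, -0.002]
ft_force: [-3.6, 1.3, 1.6]
gripper_width: 0.6
grasp_force: 1.9
```

drive_tool --series '[[[-0.02,0,0],[0,0,0],0],[[-0.03,0,0],[0,0,0],0],[[0,-0.035,0],[0,0,0],0],[[0,-0.035,0],[0,0,0],0],[[0,-0.035,0],[0,0,0],0],[[0,-0.035,0],[0,0,0],0],[[0,-0.034,0],[0,0,0],0],[[0,0,0],[0,0,0],0]]'

```text
time_s: 27.65
tcp_pos: [525.9, -147.5, 27.4]
ee_rot: [0.009, 1.0, -0.002, 0.003]
ft_force: [-0.2, 0.2, 0.4]
gripper_width: 0.4
grasp_force: 0.0
```

```bash
python3 - <<'E'
from h import *
best(vision.read_camera("top"),(639,-55,-0.03))
E
```

```text
[ 6.36135e+02 -5.44270e+01 -2.80000e-02  7.72000e-01] [-14.9   3.4 -14.2] [(np.float64(578.6), np.float64(35.2)), (np.float64(573.7), np.float64(-140.7))] [ 525.  -145.1   27.2]
```

drive_tool --series '[[[0.02,0.004,0],[0,0,0],0],[[0.016,0,0],[0,0,0],0],[[0.004,0,0],[0,0,0],0],[[0.003,0,0],[0,0,0],0],[[0.002,0,0],[0,0,0],0],[[0.002,0,0],[0,0,0],0],[[0.002,0,0],[0,0,0],0],[[0.002,0,0],[0,0,0],0],[[0,0,0],[0,0,0],0]]'

```text
time_s: 28.6
tcp_pos: [573.3, -138.8, 26.6]
ee_rot: [0.007, 1.0, -0.0, -0.001]
ft_force: [-3.0, -1.2, 1.1]
gripper_width: 0.1
grasp_force: 1.9
```

drive_tool --series '[[[-0.02,0,0],[0,0,0],0],[[-0.03,0,0],[0,0,0],0],[[0,0.035,0],[0,0,0],0],[[0,0.035,0],[0,0,0],0],[[0,0.035,0],[0,0,0],0],[[0,0.035,0],[0,0,0],0],[[0,0.034,0],[0,0,0],0],[[0,0,0],[0,0,0],0]]'

```text
time_s: 29.4
tcp_pos: [525.5, 39.0, 27.2]
ee_rot: [0.006, 1.0, 0.001, 0.002]
ft_force: [0.6, -0.2, -0.2]
gripper_width: 0.5
grasp_force: 0.0
```

```bash
python3 - <<'E'
from h import *
best(vision.read_camera("top"),(642,-55,0.01))
E
```

```text
[ 6.38651e+02 -5.49400e+01 -8.00000e-03  8.35000e-01] [-12.4   2.9   5.6] [(np.float64(579.4), np.float64(33.6)), (np.float64(577.9), np.float64(-142.4))] [525.6  37.1  27.1]
```

drive_tool --series '[[[0.02,-0.004,0],[0,0,0],0],[[0.019,0,0],[0,0,0],0],[[0.006,0,0],[0,0,0],0],[[0.002,0,0],[0,0,0],0],[[0.002,0,0],[0,0,0],0],[[0.002,0,0],[0,0,0],0],[[0.002,0,0],[0,0,0],0],[[0.002,0,0],[0,0,0],0],[[0,0,0],[0,0,0],0]]'

```text
time_s: 30.35
tcp_pos: [578.5, 31.8, 26.6]
ee_rot: [0.007, 1.0, 0.0, -0.001]
ft_force: [-2.4, 1.4, -0.4]
gripper_width: 0.6
grasp_force: 1.6
```

drive_tool --series '[[[-0.02,0,0],[0,0,0],0],[[-0.03,0,0],[0,0,0],0],[[0,-0.035,0],[0,0,0],0],[[0,-0.035,0],[0,0,0],0],[[0,-0.035,0],[0,0,0],0],[[0,-0.035,0],[0,0,0],0],[[0,-0.034,0],[0,0,0],0],[[0,0,0],[0,0,0],0]]'

```text
time_s: 31.15
tcp_pos: [532.0, -147.6, 27.5]
ee_rot: [0.009, 1.0, -0.002, 0.003]
ft_force: [0.7, 0.1, 0.7]
gripper_width: 0.4
grasp_force: 0.0
```

```bash
python3 - <<'E'
from h import *
best(vision.read_camera("top"),(643,-55,-0.03))
E
```

```text
[ 6.4193e+02 -5.4364e+01 -3.4000e-02  7.5700e-01] [ -9.1   3.5 -20.5] [(np.float64(585.0), np.float64(35.7)), (np.float64(578.9), np.float64(-140.2))] [ 531.1 -145.1   27.2]
```

Right: contact at about 573. I'll push to about 584.

drive_tool --series '[[[0.02,0.004,0],[0,0,0],0],[[0.017,0,0],[0,0,0],0],[[0.004,0,0],[0,0,0],0],[[0.002,0,0],[0,0,0],0],[[0.002,0,0],[0,0,0],0],[[0.002,0,0],[0,0,0],0],[[0.002,0,0],[0,0,0],0],[[0.002,0,0],[0,0,0],0],[[0.002,0,0],[0,0,0],0],[[0,0,0],[0,0,0],0]]'

```text
time_s: 32.2
tcp_pos: [581.6, -138.9, 26.6]
ee_rot: [0.007, 1.0, -0.0, -0.001]
ft_force: [-4.9, -0.7, 0.7]
gripper_width: 0.3
grasp_force: 2.1
```

drive_tool --series '[[[-0.02,0,0],[0,0,0],0],[[-0.03,0,0],[0,0,0],0],[[0,0.035,0],[0,0,0],0],[[0,0.035,0],[0,0,0],0],[[0,0.035,0],[0,0,0],0],[[0,0.035,0],[0,0,0],0],[[0,0.034,0],[0,0,0],0],[[0,0,0],[0,0,0],0]]'

```text
time_s: 33.0
tcp_pos: [534.0, 39.3, 27.3]
ee_rot: [0.006, 1.0, 0.001, 0.002]
ft_force: [0.3, -0.3, 0.2]
gripper_width: 0.1
grasp_force: 0.0
```

```bash
python3 - <<'E'
from h import *
best(vision.read_camera("top"),(646,-55,0.01))
E
```

```text
[ 6.46282e+02 -5.44860e+01 -3.00000e-03  8.21000e-01] [-4.8  3.4 11.3] [(np.float64(586.5), np.float64(33.7)), (np.float64(586.0), np.float64(-142.3))] [534.   37.3  27.2]
```

drive_tool --series '[[[0.02,-0.004,0],[0,0,0],0],[[0.019,0,0],[0,0,0],0],[[0.005,0,0],[0,0,0],0],[[0.002,0,0],[0,0,0],0],[[0.002,0,0],[0,0,0],0],[[0.002,0,0],[0,0,0],0],[[0.002,0,0],[0,0,0],0],[[0,0,0],[0,0,0],0]]'

```text
time_s: 33.85
tcp_pos: [582.2, 31.6, 26.5]
ee_rot: [0.007, 1.0, 0.0, -0.002]
ft_force: [-4.1, 1.1, 2.1]
gripper_width: 0.3
grasp_force: 2.0
```

drive_tool --series '[[[0.002,0,0],[0,0,0],0],[[0.001,0,0],[0,0,0],0],[[0.001,0,0],[0,0,0],0],[[0,0,0],[0,0,0],0]]'

```text
time_s: 34.25
tcp_pos: [587.1, 32.2, 26.5]
ee_rot: [0.007, 1.0, 0.001, -0.001]
ft_force: [-4.7, 2.2, 1.5]
gripper_width: 0.4
grasp_force: 2.6
```

drive_tool --series '[[[-0.02,0,0],[0,0,0],0],[[-0.03,0,0],[0,0,0],0],[[0,-0.035,0],[0,0,0],0],[[0,-0.035,0],[0,0,0],0],[[0,-0.035,0],[0,0,0],0],[[0,-0.035,0],[0,0,0],0],[[0,-0.034,0],[0,0,0],0],[[0,0,0],[0,0,0],0]]'

```text
time_s: 35.05
tcp_pos: [541.6, -148.2, 27.6]
ee_rot: [0.009, 1.0, -0.002, 0.003]
ft_force: [0.7, -0.0, 0.5]
gripper_width: 0.3
grasp_force: 0.0
```

```bash
python3 - <<'E'
from h import *
best(vision.read_camera("top"),(649,-55,-0.02))
E
```

```text
[ 6.49648e+02 -5.42280e+01 -4.20000e-02  7.42000e-01] [ -1.4   3.8 -28. ] [(np.float64(593.4), np.float64(36.2)), (np.float64(586.0), np.float64(-139.6))] [ 540.7 -145.7   27.3]
```

drive_tool --series '[[[0.02,0.004,0],[0,0,0],0],[[0.015,0,0],[0,0,0],0],[[0.004,0,0],[0,0,0],0],[[0.002,0,0],[0,0,0],0],[[0.002,0,0],[0,0,0],0],[[0.002,0,0],[0,0,0],0],[[0.001,0,0],[0,0,0],0],[[0.001,0,0],[0,0,0],0],[[0,0,0],[0,0,0],0]]'

```text
time_s: 36.0
tcp_pos: [581.7, -138.1, 26.5]
ee_rot: [0.007, 1.0, 0.001, -0.003]
ft_force: [-7.1, 0.7, 2.8]
gripper_width: 0.4
grasp_force: 3.2
```

drive_tool --series '[[[0.001,0,0],[0,0,0],0],[[0.001,0,0],[0,0,0],0],[[0,0,0],[0,0,0],0]]'

```text
time_s: 36.3
tcp_pos: [581.9, -138.1, 26.4]
ee_rot: [0.007, 1.0, 0.001, -0.005]
ft_force: [-9.1, 0.1, 6.3]
gripper_width: -0.0
grasp_force: 4.6
```

drive_tool --series '[[[0.001,0,0],[0,0,0],0],[[0.001,0,0],[0,0,0],0],[[0.001,0,0],[0,0,0],0],[[0,0,0],[0,0,0],0]]'

```text
time_s: 36.7
tcp_pos: [583.7, -138.8, 26.3]
ee_rot: [0.007, 1.0, 0.0, -0.006]
ft_force: [-11.4, -1.2, 6.1]
gripper_width: 0.3
grasp_force: 5.6
```

drive_tool --series '[[[0.001,0,0],[0,0,0],0],[[0.001,0,0],[0,0,0],0],[[0.001,0,0],[0,0,0],0],[[0,0,0],[0,0,0],0]]'

```text
time_s: 37.1
tcp_pos: [586.1, -139.6, 26.3]
ee_rot: [0.007, 1.0, -0.001, -0.006]
ft_force: [-12.1, -2.8, 6.6]
gripper_width: 0.4
grasp_force: 6.1
```

drive_tool --series '[[[0.001,0,0],[0,0,0],0],[[0.001,0,0],[0,0,0],0],[[0.001,0,0],[0,0,0],0],[[0,0,0],[0,0,0],0]]'

```text
time_s: 37.5
tcp_pos: [588.2, -140.0, 26.3]
ee_rot: [0.007, 1.0, -0.001, -0.007]
ft_force: [-14.3, -5.0, 7.9]
gripper_width: 0.5
grasp_force: 7.0
```

drive_tool --series '[[[0.001,0,0],[0,0,0],0],[[0.001,0,0],[0,0,0],0],[[0,0,0],[0,0,0],0]]'

```text
time_s: 37.8
tcp_pos: [588.3, -140.0, 26.2]
ee_rot: [0.006, 1.0, -0.001, -0.009]
ft_force: [-16.4, -4.2, 10.0]
gripper_width: 0.1
grasp_force: 8.5
```

drive_tool --series '[[[-0.02,0,0],[0,0,0],0],[[-0.04,0,0],[0,0,0],0],[[0,0.035,0],[0,0,0],0],[[0,0.035,0],[0,0,0],0],[[0,0.035,0],[0,0,0],0],[[0,0.035,0],[0,0,0],0],[[0,0.034,0],[0,0,0],0],[[0,0,0],[0,0,0],0]]'

```text
time_s: 38.6
tcp_pos: [538.5, 38.8, 27.1]
ee_rot: [0.006, 1.0, 0.001, 0.001]
ft_force: [-0.3, -0.4, -0.2]
gripper_width: 0.2
grasp_force: 0.0
```

```bash
python3 - <<'E'
from h import *
p=vision.read_camera("top");best(p,(651,-55,0.0))
cv2.imwrite("pics/g.png",cv2.resize(p["img"][130:235,250:380],None,fx=6,fy=5.7,interpolation=2))
E
```

```text
[ 6.52997e+02 -5.55410e+01 -8.00000e-03  8.22000e-01] [2.  2.5 6.1] [(np.float64(593.7), np.float64(32.9)), (np.float64(592.3), np.float64(-143.1))] [538.7  36.9  27.1]
```

View pics/g.png

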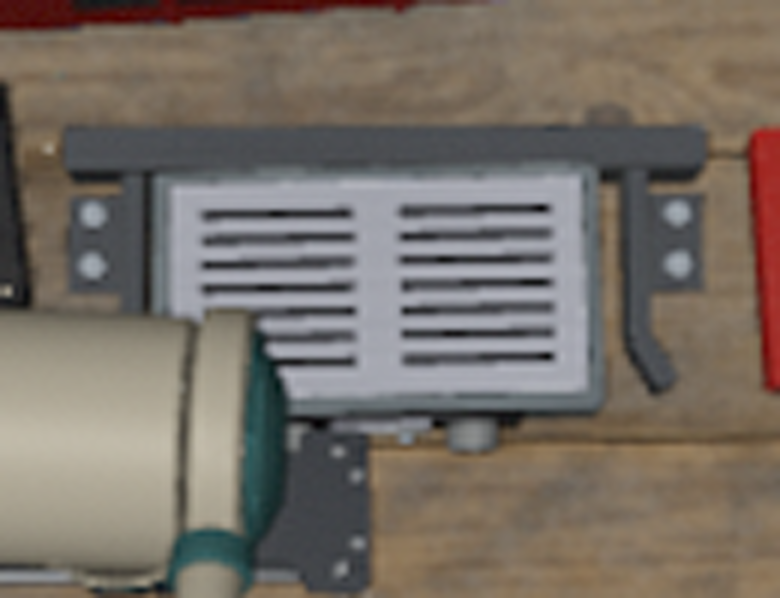

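The right end seems seated and the left end is slightly short. Next I press left until it goes solid.

drive_tool --series '[[[0.02,-0.004,0],[0,0,0],0],[[0.02,0,0],[0,0,0],0],[[0.004,0,0],[0,0,0],0],[[0.002,0,0],[0,0,0],0],[[0.002,0,0],[0,0,0],0],[[0.002,0,0],[0,0,0],0],[[0.001,0,0],[0,0,0],0],[[0.001,0,0],[0,0,0],0],[[0,0,0],[0,0,0],0]]'

```text
time_s: 39.55
tcp_pos: [587.4, 31.1, 26.5]
ee_rot: [0.007, 1.0, -0.0, -0.002]
ft_force: [-4.4, -0.9, 2.5]
gripper_width: 0.5
grasp_force: 2.5
```

drive_tool --series '[[[0.001,0,0],[0,0,0],0],[[0.001,0,0],[0,0,0],0],[[0.001,0,0],[0,0,0],0],[[0,0,0],[0,0,0],0]]'

```text
time_s: 39.95
tcp_pos: [588.0, 31.4, 26.3]
ee_rot: [0.007, 1.0, -0.0, -0.005]
ft_force: [-9.0, -1.1, 5.6]
gripper_width: 0.6
grasp_force: 4.3
```

drive_tool --series '[[[0.001,0,0],[0,0,0],0],[[0.001,0,0],[0,0,0],0],[[0.001,0,0],[0,0,0],0],[[0,0,0],[0,0,0],0]]'

```text
time_s: 40.35
tcp_pos: [589.7, 32.1, 26.3]
ee_rot: [0.007, 1.0, 0.001, -0.006]
ft_force: [-10.5, 0.4, 6.5]
gripper_width: 0.4
grasp_force: 5.2
```

Still moving, so I'll keep going.

drive_tool --series '[[[0.001,0,0],[0,0,0],0],[[0.001,0,0],[0,0,0],0],[[0.001,0,0],[0,0,0],0],[[0,0,0],[0,0,0],0]]'

```text
time_s: 40.75
tcp_pos: [591.1, 32.7, 26.2]
ee_rot: [0.007, 1.0, 0.001, -0.007]
ft_force: [-12.1, 1.9, 8.7]
gripper_width: 0.6
grasp_force: 6.4
```

drive_tool --series '[[[0.001,0,0],[0,0,0],0],[[0.001,0,0],[0,0,0],0],[[0.001,0,0],[0,0,0],0],[[0,0,0],[0,0,0],0]]'

```text
time_s: 41.15
tcp_pos: [591.1, 32.7, 26.1]
ee_rot: [0.007, 1.0, 0.001, -0.01]
ft_force: [-17.2, 1.3, 12.4]
gripper_width: 0.7
grasp_force: 8.6
```

drive_tool --series '[[[0.001,0,0],[0,0,0],0],[[0.001,0,0],[0,0,0],0],[[0.001,0,0],[0,0,0],0],[[0,0,0],[0,0,0],0]]'

```text
time_s: 41.55
tcp_pos: [591.2, 32.8, 25.9]
ee_rot: [0.007, 1.0, 0.001, -0.013]
ft_force: [-20.4, 1.5, 15.5]
gripper_width: 0.5
grasp_force: 10.8
```

drive_tool --series '[[[-0.02,0,0],[0,0,0],0],[[-0.04,0,0],[0,0,0],0],[[0,-0.035,0],[0,0,0],0],[[0,-0.035,0],[0,0,0],0],[[0,-0.035,0],[0,0,0],0],[[0,-0.035,0],[0,0,0],0],[[0,-0.034,0],[0,0,0],0],[[0,0,0],[0,0,0],0]]'

```text
time_s: 42.35
tcp_pos: [546.8, -146.9, 27.2]
ee_rot: [0.009, 1.0, -0.001, 0.002]
ft_force: [-0.0, -0.1, 0.1]
gripper_width: 0.2
grasp_force: 0.0
```

```bash
python3 - <<'E'
from h import *
best(vision.read_camera("top"),(653,-55,-0.02))
E
```

```text
[ 6.54751e+02 -5.39570e+01 -2.80000e-02  7.28000e-01] [  3.7   4.1 -14.1] [(np.float64(597.2), np.float64(35.7)), (np.float64(592.3), np.float64(-140.2))] [ 546.1 -144.5   27. ]
```

Left is solid at 591. Pressing right once more to confirm it is solid too.

drive_tool --series '[[[0.02,0.004,0],[0,0,0],0],[[0.015,0,0],[0,0,0],0],[[0.004,0,0],[0,0,0],0],[[0.002,0,0],[0,0,0],0],[[0.002,0,0],[0,0,0],0],[[0.002,0,0],[0,0,0],0],[[0.002,0,0],[0,0,0],0],[[0.001,0,0],[0,0,0],0],[[0.001,0,0],[0,0,0],0],[[0.001,0,0],[0,0,0],0],[[0,0,0],[0,0,0],0]]'

```text
time_s: 43.5
tcp_pos: [588.3, -137.9, 26.3]
ee_rot: [0.007, 1.0, 0.001, -0.006]
ft_force: [-10.4, -0.5, 6.7]
gripper_width: 0.5
grasp_force: 5.4
```

drive_tool --series '[[[0.001,0,0],[0,0,0],0],[[0.001,0,0],[0,0,0],0],[[0.001,0,0],[0,0,0],0],[[0.001,0,0],[0,0,0],0],[[0,0,0],[0,0,0],0]]'

```text
time_s: 44.0
tcp_pos: [588.4, -137.8, 26.1]
ee_rot: [0.007, 1.0, 0.001, -0.01]
ft_force: [-16.9, -1.3, 10.5]
gripper_width: 0.5
grasp_force: 8.5
```

drive_tool --series '[[[0.001,0,0],[0,0,0],0],[[0.001,0,0],[0,0,0],0],[[0.001,0,0],[0,0,0],0],[[0.001,0,0],[0,0,0],0],[[0,0,0],[0,0,0],0]]'

```text
time_s: 44.5
tcp_pos: [588.5, -137.8, 26.0]
ee_rot: [0.006, 1.0, 0.001, -0.014]
ft_force: [-23.0, -2.1, 15.8]
gripper_width: 0.5
grasp_force: 11.6
```

drive_tool --series '[[[-0.005,0,0],[0,0,0],0],[[-0.02,0,0],[0,0,0],0],[[-0.045,0,0],[0,0,0],0],[[-0.045,0,0],[0,0,0],0],[[-0.045,0,0.02],[0,0,0],0],[[-0.045,0,0.02],[0,0,0],0],[[0,0,0],[0,0,0],0]]'

```text
time_s: 45.2
tcp_pos: [393.6, -137.7, 68.4]
ee_rot: [0.008, 1.0, -0.0, -0.0]
ft_force: [1.0, 0.5, -0.1]
gripper_width: 0.6
grasp_force: 0.0
```

```bash
python3 - <<'E'
from h import *
p=vision.read_camera("top");best(p,(654,-55,-0.02))
cv2.imwrite("pics/i.png",np.vstack([cv2.resize(p["img"][135:215,230:410],(780,340),interpolation=2),cv2.resize(vision.read_camera("scene")["img"][130:260,260:460],(780,260)[:1]+(260,),interpolation=2)]))
E
```

```text
[ 6.54817e+02 -5.48650e+01 -2.70000e-02  9.38000e-01] [  3.8   3.2 -12.8] [(np.float64(597.2), np.float64(34.7)), (np.float64(592.5), np.float64(-141.2))] [ 397.  -138.8   68.1]
```

View pics/i.png

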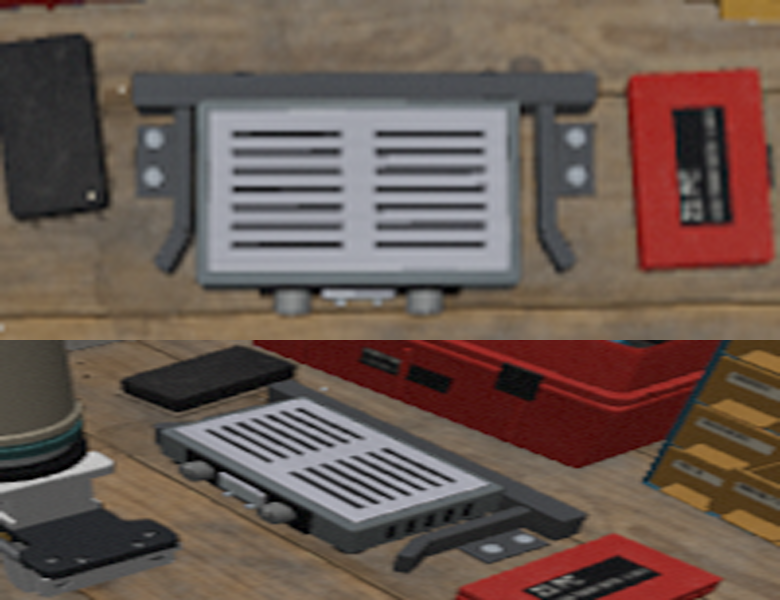

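The supply sits square against the rail (top edge at crop y≈100, parallel to it) and between the cheeks. Both corners felt solid and the bystanders have not moved, so I'm handing in.

```bash
python3 -c "
from cell import manip
print(manip.sign_off())"
```

```text
the job is handed in; nothing more can be done
None
```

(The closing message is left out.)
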